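Line up the dough cutters by size

ROBOT

A 6-joint arm with a two-finger parallel gripper is mounted at the origin on the work surface. World frame = base frame: x ahead of the robot, y to its left, z up, the work surface at z = 0. Lengths are in m, angles in degrees, forces in N, time in s.
With the tool pointing down it reaches from about 0.3 to 0.75 m from the base axis. Payload 8.5 kg.
Tool frame: the origin (TCP) lies at the very end of the fingers, on their centre line; the grasp point (between the pads) lies 19 mm behind it; z points along the fingers, y is the line along which they close (so a half turn about z gives the same grasp; the last joint's range is limited). The gripper opens to 85 mm and grips with 20 to 120 N. Pads are 22 mm wide; open, the fingers measure 114 mm over their backs; the gripper's body (76 mm by 85 mm) begins 54 mm behind the grasp point. The pads swing forward as they close: fully open they stand 13 mm farther back than shut.
Start: joints at [60.258, 21.807, 74.336, -0, 83.858, -12.336], TCP at [0.165, 0.525, 0.231] pointing down, gripper open.
Joint ranges: [-178.18, 178.18], [-50.72, 133.34], [12.68, 142.11], [-81.47, 261.47], [9.98, 163.14], [-165.26, 165.26]. Speed limits (degrees/s): [136.94, 136.94, 180, 180, 180, 180].

INTERFACE

Orientations are given as a 3x3 rotation matrix whose columns are the frame's x, y, z axes.
In Python, from rig import env, imaging gives the robot as it stands. The module is installed in compiled form; this text tells all that it offers.
- The arm moves only by the tool arm_command, never from a script. Its arguments are lists of equal length, an entry for each row: "turn": the turn, a rotation vector about the tool's x, y, z in units of 5 degrees (1.0 is 5 degrees), a list of three; "xyz": the shift along the tool's x, y, z in units of 50 mm (1.0 is 50 mm), a list of three; "claw": the finger opening in mm, from 0 to 85.4. A call has 1 to 12 rows; each row shifts and turns the commanded pose from where the row before left it, along the tool's axes as they then stand; what a row does not reach is not made up. A row lasts 1/10 s, in which the tool goes at most 50 mm and 8.59 degrees, less where a joint would pass 70% of its speed; a pose out of reach is approached as far as the arm can. A call is refused whole if a number of a shift passes 1 or a number of a turn 1, either way. A call with a gripper value outside its range is refused whole. The fingers move at their own pace and stop on an object; "squeeze" is the grip in N (left out, the last holds). Time passes only in rows, so rows that do not move let the fingers close. It gives the time, the measured TCP pose, the force, the opening and the grip force at its end, in the units of the state.
- env.observe(): the state, without advancing time (a new reading comes with each control period).
- imaging.get_image(name): name is "side" or "top"; returns (picture, depth): 400x640x3 uint8, blue, green, red; 400x640 float32, m along the optical axis (not along the pixel's ray), 0 where there is no reading.
- imaging.camera_info(name): a dict with "camera_matrix" (3x3 intrinsics, pixels), "k1" (the pictures are not rectified: a ray, as slopes to the right and down, at radius r is drawn at 1 + k1 r^2 times it, then the intrinsics apply), "rvec" (rotation vector, rad) and "tvec" (3), from world to camera coordinates, as OpenCV has them. Camera axes: x right, y down, z forward; pixel columns grow to the right and rows downward; lengths in m; the calibration is good to about 2 mm. A picture is of the moment at which its call begins. camera_info takes no time and is no camera call.
- env.close_job(): hands the job in; it is judged then, once.
The state is a dict: "time_s": time; "q": joint angles; "qvel": joint speeds; "joint_efforts": joint torques, N m; "position": TCP position; "tool_rot": TCP orientation; "ft_force": force on the tool from outside, world axes, zero at the start; "wrist_torque": the same for the moment, N m; "grip_width": finger opening in m; "gripper_force": force on a finger pad.
Only numpy, scipy, OpenCV 4.12 (cv2) and the standard library are available. Lean on these libraries where they do the work, as an engineer would, in place of code of your own. Each camera call takes 0.05 s, during which the arm holds its last target. There are 200 camera calls.

TASK

Line up the four round dough cutters on the row of four black mats in order of size: the smallest on the mat next to the wooden scraper block, the largest on the mat at the other end, by the salt dish. Stand each one upright with its knob up, in the middle of its mat, and let go of it. Leave the flour shaker standing where it is.

Things in the scene. Friction and masses are not known exactly. Their poses are not given: they have to be found in the camera images.
- cutter_a: The smallest of four round dough cutters (all loose, 60 to 170 g): a plain steel cylinder, closed on top, 50 mm in diameter and 34 mm high, with an upright cylindrical wooden knob on its centre, 26 mm in diameter, from 42 to 76 mm above the underside (a thin neck below the knob). Stands upright at the start, on the black steel bench. Origin: centre of its underside; z up through the knob.
- cutter_b: The second smallest of four round dough cutters (all loose, 60 to 170 g): a plain steel cylinder, closed on top, 64 mm in diameter and 34 mm high, with an upright cylindrical wooden knob on its centre, 26 mm in diameter, from 42 to 76 mm above the underside (a thin neck below the knob). Stands upright at the start, on the black steel bench. Origin: centre of its underside; z up through the knob.
- cutter_c: The second largest of four round dough cutters (all loose, 60 to 170 g): a plain steel cylinder, closed on top, 78 mm in diameter and 34 mm high, with an upright cylindrical wooden knob on its centre, 26 mm in diameter, from 42 to 76 mm above the underside (a thin neck below the knob). Stands upright at the start, on the black steel bench. Origin: centre of its underside; z up through the knob.
- cutter_d: The largest of four round dough cutters (all loose, 60 to 170 g): a plain steel cylinder, closed on top, 92 mm in diameter and 34 mm high, with an upright cylindrical wooden knob on its centre, 26 mm in diameter, from 42 to 76 mm above the underside (a thin neck below the knob). Stands upright at the start, on the black steel bench. Origin: centre of its underside; z up through the knob.
- mat1: One of four identical flat black rubber mats, round, 96 mm in diameter, 4 mm thick, fixed on the 12 mm high light wooden board; the four lie in a straight row 108 mm apart, numbered along the row (one end of the row). Origin: centre of its underside, so its top is 4 mm above this; x points across the row, y along the row towards mat4.
- mat2: One of four identical flat black rubber mats, round, 96 mm in diameter, 4 mm thick, fixed on the 12 mm high light wooden board; the four lie in a straight row 108 mm apart, numbered along the row (an inner place). Origin: centre of its underside, so its top is 4 mm above this; x points across the row, y along the row towards mat4.
- mat3: One of four identical flat black rubber mats, round, 96 mm in diameter, 4 mm thick, fixed on the 12 mm high light wooden board; the four lie in a straight row 108 mm apart, numbered along the row (an inner place). Origin: centre of its underside, so its top is 4 mm above this; x points across the row, y along the row towards mat4.
- mat4: One of four identical flat black rubber mats, round, 96 mm in diameter, 4 mm thick, fixed on the 12 mm high light wooden board; the four lie in a straight row 108 mm apart, numbered along the row (one end of the row). Origin: centre of its underside, so its top is 4 mm above this; x points across the row, y along the row towards mat4.
- block: Upright wooden scraper block, 70 x 60 mm and 90 mm high, with three dark slots in its top, fixed on the board at one end of the row of mats, 103 mm beyond the centre of the end mat next to it; it may stand at either end. A low white salt dish (68 mm wide, 30 mm high) is fixed at the same distance beyond the other end. Origin: centre of its underside.
- shaker: Flour shaker, loose bystander standing among the cutters: white plastic cylinder 52 mm in diameter with a black top, 95 mm high, about 250 g; to be left alone. Origin: centre of its underside.
Things that resemble listed ones, but are neither listed nor needed, are in the scene too. What is shaped like the cutter_a but pink is not meant. What is shaped like the cutter_b but green is not meant.

How it is judged (in metres and radians):
At the end, for the whole second after the job is handed in: Counting from the mat next to the wooden block, the four mats carry the cutters of 50, 64, 78 and 92 mm, each within 15 mm of its mat's centre, standing flat on the mat, upright within 0.1 rad, released and at rest (((horizontal distance between block and mat1 below 0.15 m and horizontal distance between cutter_a and mat1 below 0.015 m and z of cutter_a in the frame of mat1 between 0 and 0.008 m and horizontal distance between cutter_b and mat2 below 0.015 m and z of cutter_b in the frame of mat2 between 0 and 0.008 m and horizontal distance between cutter_c and mat3 below 0.015 m and z of cutter_c in the frame of mat3 between 0 and 0.008 m and horizontal distance between cutter_d and mat4 below 0.015 m and z of cutter_d in the frame of mat4 between 0 and 0.008 m) or (horizontal distance between block and mat4 below 0.15 m and horizontal distance between cutter_a and mat4 below 0.015 m and z of cutter_a in the frame of mat4 between 0 and 0.008 m and horizontal distance between cutter_b and mat3 below 0.015 m and z of cutter_b in the frame of mat3 between 0 and 0.008 m and horizontal distance between cutter_c and mat2 below 0.015 m and z of cutter_c in the frame of mat2 between 0 and 0.008 m and horizontal distance between cutter_d and mat1 below 0.015 m and z of cutter_d in the frame of mat1 between 0 and 0.008 m)) and angle between each of cutter_a, cutter_b, cutter_c, cutter_d's own z axis and vertical below 0.1 rad and linear speed of each of cutter_a, cutter_b, cutter_c, cutter_d below 0.02 m/s and angular speed of each of cutter_a, cutter_b, cutter_c, cutter_d below 0.2 rad/s and contact force between each of cutter_a, cutter_b, cutter_c, cutter_d and the fingers below 0.05 N); the robot touches nothing.
It fails at once if the flour shaker is moved more than 30 mm or tipped over (distance of shaker from where it was at the start of the episode above 0.03 m or angle between shaker's own z axis and vertical above 0.4 rad).
It also fails if it takes over 90 s, if anything falls off the work surface, if the arm or the gripper's body presses on something with over 40 N, if the wrist force passes 120 N, or if a joint passes its speed limit or range.

## Working session

There is one attempt and no reset: what is moved stays moved. The work goes in short steps, Python scripts to look and compute and a tool call to move; the robot and the scene stay as the last step left them, time stands still between calls to the robot, and variables do not carry over. Pictures are saved under pics/ and viewed, at most 14 in all, crops included, and the job is handed in when it is done.

Besides the shell and the picture viewer there is one more tool, called after "Request:" as a command line: name --argument value ..., lists and objects as JSON in quotes. arm_command: Moves the arm, as the interface text tells. Its arguments: {"type":"object","properties":{"turn":{"type":"array"},"xyz":{"type":"array"},"claw":{"type":"array"},"squeeze":{"type":"number"}},"required":["turn","xyz","claw"]}

```bash
mkdir -p pics
python3 - <<'E'
from rig import env, imaging
import cv2, numpy as np
s=env.observe(); print(s['time_s'],s['position'],s['tool_rot'])
for n in('top','side'):
    p,d=imaging.get_image(n); cv2.imwrite(f'pics/{n}0.png',p); np.save(f'{n}0.npy',d); c=imaging.camera_info(n); print(n,c)
E
```

```text
0.0 [0.1643742  0.52453878 0.23070712] [[-9.54208139e-01  2.99142591e-01 -7.32501745e-04]
 [ 2.99143323e-01  9.54207326e-01 -1.28498752e-03]
 [ 3.14564036e-04 -1.44526855e-03 -9.99998906e-01]]
top {'camera_matrix': array([[443.76213636,   0.        , 316.84259935],
       [  0.        , 443.76213636, 194.19441478],
       [  0.        ,   0.        ,   1.        ]]), 'k1': -0.015332130920469521, 'rvec': array([ 2.16428349, -2.21821854,  0.05823486]), 'tvec': array([0.07476471, 0.53079186, 1.21299812])}
side {'camera_matrix': array([[432.89486785,   0.        , 317.01557764],
       [  0.        , 432.89486785, 202.23287167],
       [  0.        ,   0.        ,   1.        ]]), 'k1': -0.06510510277525139, 'rvec': array([ 0.08374728, -2.8430401 ,  1.28577391]), 'tvec': array([0.51142306, 0.0209564 , 1.14219543])}
```

View pics/top0.png

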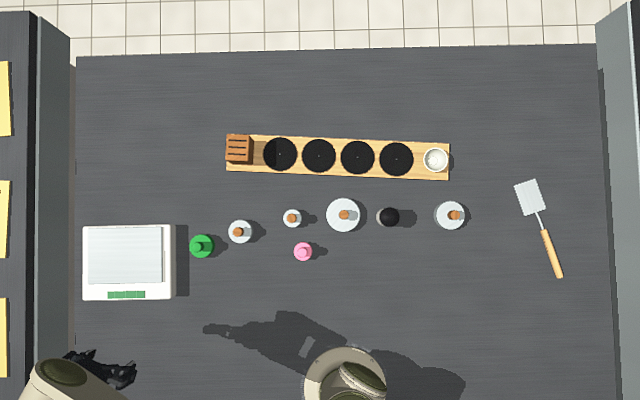

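View pics/side0.png

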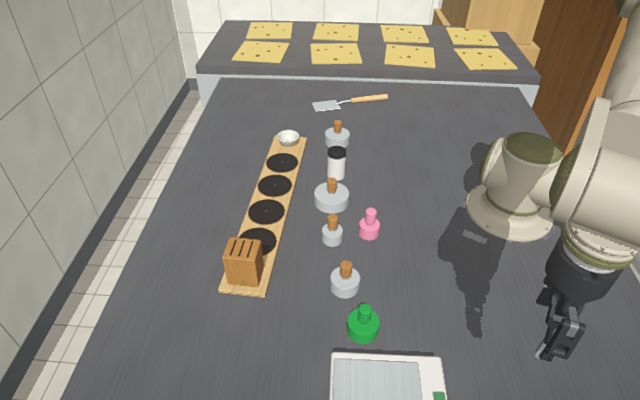

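The top view shows the block at (239,149), the mats at (280,154), (319,155), (358,157) and (396,159), and the salt dish at (436,160). Cutters: b (240,231), a (292,218), d (344,215), c (450,215). The shaker is at (388,217), next to d. The side view shows the same layout, with every cutter upright.

```bash
cat > h.py <<'E'
import cv2, numpy as np
from rig import env, imaging
def cam(n):
    c=imaging.camera_info(n); R=cv2.Rodrigues(c['rvec'])[0]
    return c['camera_matrix'],np.array([c['k1'],0,0,0,0.]),R,c['tvec']
def rays(n,px):
    K,D,R,t=cam(n)
    u=cv2.undistortPoints(np.float64(px).reshape(-1,1,2),K,D)[:,0]
    return np.c_[u,np.ones(len(u))],R,t
def plane(n,px,z):
    r,R,t=rays(n,px); o=-R.T@t; d=r@R
    return o+d*((z-o[2])/d[:,2])[:,None]
def cloud(n,d):
    v,u=np.mgrid[:400,:640]; r,R,t=rays(n,np.c_[u.ravel(),v.ravel()])
    return ((r*d.ravel()[:,None]-t)@R).reshape(400,640,3)
def cutters(n,p,d,zoff,xr,yr,zk=.076):
    """knob tops by height and wood colour; discs by height"""
    W=cloud(n,d)-[0,0,zoff]; z=W[...,2]
    hsv=cv2.cvtColor(p,cv2.COLOR_BGR2HSV); out=[]
    ok=(d>0)&(W[...,0]>xr[0])&(W[...,0]<xr[1])&(W[...,1]>yr[0])&(W[...,1]<yr[1])
    for nm,lo,hi,h in(('knob',.066,.086,zk),('disc',.024,.042,.034)):
        m=(ok&(z>lo)&(z<hi)).astype(np.uint8)
        k,l,st,ce=cv2.connectedComponentsWithStats(m)
        for i in range(1,k):
            if st[i,4]<15: continue
            q=W[l==i]; c=cv2.findContours((l==i).astype(np.uint8),0,2)[0][0]
            (cx,cy),r=cv2.minEnclosingCircle(c)
            w=plane(n,[(cx,cy),(cx+r+.5,cy)],h+zoff)
            out.append((nm,st[i,4],np.round(ce[i]),np.round(w[0,:2],4),'diam',round(2*np.linalg.norm(w[1]-w[0]),3),'z',round(np.median(q[:,2]),4)))
    return out
E
python3 - <<'E'
from h import *
p=cv2.imread('pics/top0.png'); d=np.load('top0.npy')
for o in cutters('top',p,d,0,(.25,.6),(-.5,.6)): print(*o)
g=p.max(2); m=np.zeros_like(g); m[125:190,220:455]=(g[125:190,220:455]<38)
for c in cv2.findContours(m,0,2)[0]:
    if cv2.contourArea(c)<300: continue
    (x,y),ax,_=cv2.fitEllipse(c); print('mat',(round(x),round(y)),plane('top',[(x,y)],.016).round(4)[0],np.round(ax,1))
E
```

```text
knob 18 [380. 214.] [ 0.4716 -0.1054] diam 0.033 z 0.0839
knob 76 [343. 215.] [ 0.474  -0.0062] diam 0.028 z 0.0746
knob 78 [454. 215.] [ 0.4647 -0.2972] diam 0.03 z 0.0746
knob 74 [291. 218.] [0.4681 0.1317] diam 0.028 z 0.0748
knob 78 [237. 232.] [0.436  0.2741] diam 0.029 z 0.0744
knob 70 [196. 247.] [0.3984 0.3799] diam 0.027 z 0.0744
knob 77 [302. 252.] [0.3778 0.1051] diam 0.028 z 0.0749
disc 51 [435. 169.] [ 0.5965 -0.2631] diam 0.047 z 0.0362
disc 808 [342. 215.] [ 0.4736 -0.0064] diam 0.094 z 0.033
disc 555 [449. 215.] [ 0.4652 -0.2975] diam 0.083 z 0.0332
disc 182 [292. 218.] [0.4677 0.1318] diam 0.052 z 0.0328
disc 16 [378. 218.] [ 0.4638 -0.1097] diam 0.044 z 0.0296
disc 348 [240. 231.] [0.4354 0.2738] diam 0.067 z 0.033
disc 163 [172. 260.] [0.3612 0.4585] diam 0.196 z 0.0336
disc 325 [202. 246.] [0.3985 0.38  ] diam 0.066 z 0.0323
disc 183 [302. 251.] [0.3779 0.1051] diam 0.053 z 0.0329
```

Run:
```python
from h import *
p=cv2.imread('pics/top0.png'); d=np.load('top0.npy')
g=p.max(2); print(g[150,275:285],g[155,300],g[200,300])
# dark holes inside the board's contour
b=(p[...,2].astype(int)-p[...,0]>40).astype(np.uint8); b[:120]=0;b[195:]=0
b=cv2.morphologyEx(b,cv2.MORPH_CLOSE,np.ones((3,3)))
cs,h=cv2.findContours(b,cv2.RETR_CCOMP,2)
P=[]
for c in cs:
    if cv2.contourArea(c)>150:
        (x,y),r=cv2.minEnclosingCircle(c); M=cv2.moments(c); e=(M['m10']/M['m00'],M['m01']/M['m00'])
        print(np.round((x,y,r),1),np.round(e,1),cv2.contourArea(c),plane('top',[e],.016).round(4)[0])
W=cloud('top',d)
t=(W[...,2]>.09)&(W[...,2]<.115)&(W[...,0]>.5)&(W[...,1]>.1); print('block',W[t].mean(0),t.sum())
t=(W[...,2]>.085)&(W[...,2]<.105)&(abs(W[...,1]+.11)<.05)&(abs(W[...,0]-.46)<.05); print('shaker',W[t].mean(0),t.sum())
```

```text
[28 42 44 41 44 41 43 41 39 44] 255 110
[337.  157.  113.2] [337.1 156.4] 8118.5 [0.6362 0.0028 0.016 ]
[435.1 159.1  13.3] [435.1 159.2] 512.0 [ 0.6216 -0.2692  0.016 ]
[396.  158.6  17.9] [395.9 158.8] 929.5 [ 0.6253 -0.1603  0.016 ]
[357.3 157.1  17.8] [357.1 157.1] 928.0 [ 0.6329 -0.0528  0.016 ]
[318.4 155.4  17.8] [318.4 155.3] 930.5 [0.6406 0.0547 0.016 ]
[279.5 153.6  17.9] [279.5 153.7] 936.0 [0.6478 0.1626 0.016 ]
[  5.  128.    9.4] [  5.  127.8] 155.5 [0.7416 0.9361 0.016 ]
block [0.65385752 0.26600336 0.1008499 ] 635
shaker [ 0.46481105 -0.12337054  0.09141858] 289
```

Request:
arm_command --turn '[[0,0,-0.87],[0,0,-0.87],[0,0,-0.87],[0,0,-0.87],[0,0,0]]' --xyz '[[0,0,0.3],[0,0,0.3],[0,0,0.3],[0,0,0.3],[0,0,0]]' --claw '[48,48,48,48,48]'

```text
time_s: 0.6
position: [0.164, 0.5239, 0.1693]
tool_rot: [[-1.0, -0.0, -0.002], [-0.0, 1.0, -0.004], [0.002, -0.004, -1.0]]
ft_force: [-0.0, -0.2, 0.0]
grip_width: 0.048
gripper_force: 0.0
```

```bash
cat > o.py <<'E'
from rig import env
import sys
s=env.observe(); p=s['position']; print(s['time_s'],p.round(4),'\n',s['tool_rot'].round(4),s['q'].round(1),s['grip_width'],s['ft_force'].round(1))
if len(sys.argv)>1:
    t=[float(a) for a in sys.argv[1:4]]; print('tool units',(s['tool_rot'].T@(t-p)/.05).round(3))
E
python3 o.py .4355 .274 .14
```

```text
0.6 [0.164  0.5239 0.1693] 
 [[-1.0e+00 -5.0e-04 -2.2e-03]
 [-5.0e-04  1.0e+00 -3.9e-03]
 [ 2.2e-03 -3.9e-03 -1.0e+00]] [ 60.3  24.8  80.3   0.   75.2 -29.8] 0.048006241372987424 [-0.  -0.2  0. ]
tool units [-5.428 -4.998  0.594]
```

Request:
arm_command --turn '[[0,0,0],[0,0,0],[0,0,0],[0,0,0],[0,0,0],[0,0,0],[0,0,0],[0,0,0],[0,0,0],[0,0,0],[0,0,0],[0,0,0]]' --xyz '[[-0.3,-0.3,0],[-0.5,-0.5,0.08],[-0.6,-0.5,0.08],[-0.6,-0.5,0.08],[-0.6,-0.5,0.08],[-0.6,-0.5,0.08],[-0.6,-0.5,0.08],[-0.6,-0.5,0.08],[-0.5,-0.5,0.03],[-0.33,-0.4,0],[-0.2,-0.3,0],[0,0,0]]' --claw '[48,48,48,48,48,48,48,48,48,48,48,48]'

```text
time_s: 1.8
position: [0.4374, 0.2734, 0.1424]
tool_rot: [[-1.0, 0.005, 0.001], [0.005, 1.0, 0.0], [-0.001, 0.0, -1.0]]
ft_force: [-0.7, -0.2, 0.2]
grip_width: 0.0481
gripper_force: 0.0
```

```bash
python3 o.py .4355 .274 .04
```

```text
1.8 [0.4374 0.2734 0.1424] 
 [[-1.      0.0048  0.001 ]
 [ 0.0048  1.      0.    ]
 [-0.001   0.     -1.    ]] [ 18.8  23.3  88.   -0.   68.6 -70.9] 0.04810028266820697 [-0.7 -0.2  0.2]
tool units [0.041 0.012 2.048]
```

Request:
arm_command --turn '[[0,0,0],[0,0,0],[0,0,0],[0,0,0],[0,0,0],[0,0,0],[0,0,0],[0,0,0],[0,0,0]]' --xyz '[[0.03,0.01,0.3],[0,0,0.4],[0,0,0.5],[0,0,0.4],[0,0,0.3],[0,0,0.1],[0,0,0],[0,0,0],[0,0,0]]' --claw '[48,48,48,48,48,48,48,48,48]'

```text
time_s: 2.7
position: [0.4348, 0.2756, 0.0427]
tool_rot: [[-1.0, 0.0, 0.002], [0.0, 1.0, 0.001], [-0.002, 0.001, -1.0]]
ft_force: [0.3, -0.2, -0.5]
grip_width: 0.0479
gripper_force: 0.0
```

Request:
arm_command --turn '[[0,0,0],[0,0,0],[0,0,0],[0,0,0],[0,0,0],[0,0,0]]' --xyz '[[0,0,0],[0,0,0],[0,0,0],[0,0,0],[0,0,0],[0,0,0]]' --claw '[15,15,15,15,15,15]' --squeeze 40

```text
time_s: 3.3
position: [0.4347, 0.2754, 0.0424]
tool_rot: [[-1.0, 0.0, 0.001], [0.0, 1.0, 0.0], [-0.001, 0.0, -1.0]]
ft_force: [-1.6, 0.6, 5.6]
grip_width: 0.025
gripper_force: 39.1
```

```bash
python3 o.py .6406 .0547 .14;  python3 - <<'E'
from h import *
p,d=imaging.get_image('side'); cv2.imwrite('pics/s1.png',cv2.resize(p[200:340,260:440],None,fx=4,fy=4))
E
```

```text
3.3 [0.4347 0.2754 0.0424] 
 [[-1.e+00  2.e-04  9.e-04]
 [ 2.e-04  1.e+00  5.e-04]
 [-9.e-04  5.e-04 -1.e+00]] [ 19.2  31.2  94.9   0.   53.9 -70.8] 0.024994233970681887 [-1.6  0.6  5.6]
tool units [-4.121 -4.413 -1.949]
```

View pics/s1.png

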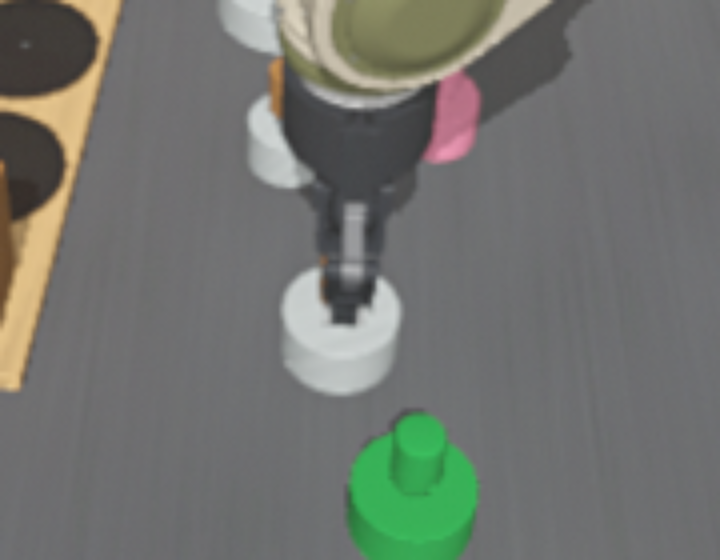

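The side view shows the fingers around cutter_b's knob, with the cutter upright and the width at 25 mm. Next I lift it to mat2.

Request:
arm_command --turn '[[0,0,0],[0,0,0],[0,0,0],[0,0,0],[0,0,0],[0,0,0]]' --xyz '[[0,0,-0.2],[0,0,-0.4],[0,0,-0.5],[0,0,-0.5],[0,0,-0.3],[0,0,-0.1]]' --claw '[15,15,15,15,15,15]'

```text
time_s: 3.95
position: [0.435, 0.2754, 0.1438]
tool_rot: [[-1.0, 0.0, 0.003], [0.0, 1.0, 0.001], [-0.003, 0.001, -1.0]]
ft_force: [-0.6, -0.0, -1.2]
grip_width: 0.0251
gripper_force: 39.3
```

Request:
arm_command --turn '[[0,0,0],[0,0,0],[0,0,0],[0,0,0],[0,0,0],[0,0,0],[0,0,0],[0,0,0],[0,0,0],[0,0,0],[0,0,0],[0,0,0]]' --xyz '[[-0.2,-0.2,0],[-0.4,-0.4,0],[-0.4,-0.5,0],[-0.5,-0.5,0],[-0.5,-0.5,0],[-0.5,-0.5,0],[-0.5,-0.5,0],[-0.5,-0.5,0],[-0.3,-0.4,0],[-0.2,-0.3,0],[-0.12,-0.1,0],[0,0,0]]' --claw '[15,15,15,15,15,15,15,15,15,15,15,15]'

```text
time_s: 5.15
position: [0.6406, 0.0547, 0.1411]
tool_rot: [[-1.0, 0.001, -0.001], [0.001, 1.0, 0.0], [0.001, 0.0, -1.0]]
ft_force: [-0.0, -0.3, -1.2]
grip_width: 0.0251
gripper_force: 39.4
```

```bash
python3 o.py .6406 .0547 .0595
```

```text
5.15 [0.6406 0.0547 0.1411] 
 [[-1.e+00  9.e-04 -1.e-03]
 [ 9.e-04  1.e+00  2.e-04]
 [ 1.e-03  2.e-04 -1.e+00]] [ -5.7  35.1  66.3   0.   78.6 -95.6] 0.025069237916594614 [-0.  -0.3 -1.2]
tool units [-2.000e-03 -1.000e-03  1.633e+00]
```

Request:
arm_command --turn '[[0,0,0],[0,0,0],[0,0,0],[0,0,0],[0,0,0],[0,0,0],[0,0,0],[0,0,0],[0,0,0]]' --xyz '[[0,0,0.2],[0,0,0.4],[0,0,0.4],[0,0,0.3],[0,0,0.15],[0,0,0.1],[0,0,0.05],[0,0,0],[0,0,0]]' --claw '[15,15,15,15,15,15,15,15,15]'

```text
time_s: 6.05
position: [0.6407, 0.0553, 0.0624]
tool_rot: [[-1.0, 0.0, 0.001], [0.0, 1.0, -0.0], [-0.001, -0.0, -1.0]]
ft_force: [0.8, 0.2, -1.1]
grip_width: 0.0249
gripper_force: 39.4
```

Request:
arm_command --turn '[[0,0,0],[0,0,0],[0,0,0],[0,0,0]]' --xyz '[[0,0,0.04],[0,0,0.03],[0,0,0],[0,0,0]]' --claw '[15,15,15,15]'

```text
time_s: 6.45
position: [0.6406, 0.0552, 0.0585]
tool_rot: [[-1.0, 0.0, 0.0], [0.0, 1.0, -0.0], [-0.0, -0.0, -1.0]]
ft_force: [-0.2, 0.0, -0.0]
grip_width: 0.0251
gripper_force: 39.6
```

Request:
arm_command --turn '[[0,0,0],[0,0,0],[0,0,0],[0,0,0],[0,0,0],[0,0,0],[0,0,0],[0,0,0],[0,0,0],[0,0,0]]' --xyz '[[0,0,0],[0,0,0],[0,0,0],[0,0,0],[0,0,-0.2],[0,0,-0.4],[0,0,-0.5],[0,0,-0.4],[0,0,-0.2],[0,0,0]]' --claw '[40,48,48,48,48,48,48,48,48,48]'

```text
time_s: 7.45
position: [0.641, 0.0552, 0.145]
tool_rot: [[-1.0, 0.0, 0.003], [0.0, 1.0, -0.0], [-0.003, -0.0, -1.0]]
ft_force: [-1.1, -0.3, -0.2]
grip_width: 0.048
gripper_force: 0.0
```

```bash
python3 o.py .468 .1317 .14
```

```text
7.45 [0.641  0.0552 0.145 ] 
 [[-1.e+00  0.e+00  3.e-03]
 [ 0.e+00  1.e+00 -3.e-04]
 [-3.e-03 -3.e-04 -1.e+00]] [ -5.6  34.9  66.1   0.   78.8 -95.6] 0.04797508260631521 [-1.1 -0.3 -0.2]
tool units [3.46  1.529 0.089]
```

Request:
arm_command --turn '[[0,0,0],[0,0,0],[0,0,0],[0,0,0],[0,0,0],[0,0,0],[0,0,0],[0,0,0],[0,0,0],[0,0,0]]' --xyz '[[0.2,0.1,0],[0.4,0.2,0],[0.5,0.23,0],[0.6,0.25,0.05],[0.6,0.25,0.04],[0.5,0.2,0],[0.4,0.2,0],[0.2,0.1,0],[0.06,0,0],[0,0,0]]' --claw '[48,48,48,48,48,48,48,48,48,48]'

```text
time_s: 8.45
position: [0.4678, 0.1315, 0.1386]
tool_rot: [[-1.0, 0.0, -0.0], [0.0, 1.0, -0.0], [0.0, -0.0, -1.0]]
ft_force: [-0.2, -0.2, 0.4]
grip_width: 0.0478
gripper_force: 0.0
```

Request:
arm_command --turn '[[0,0,0],[0,0,0],[0,0,0],[0,0,0],[0,0,0],[0,0,0],[0,0,0],[0,0,0],[0,0,0]]' --xyz '[[0,0,0.2],[0,0,0.4],[0,0,0.5],[0,0,0.4],[0,0,0.3],[0,0,0.1],[0,0,0],[0,0,0],[0,0,0]]' --claw '[48,48,48,48,48,48,48,48,48]'

```text
time_s: 9.35
position: [0.468, 0.1317, 0.0444]
tool_rot: [[-1.0, 0.0, 0.001], [0.0, 1.0, 0.0], [-0.001, 0.0, -1.0]]
ft_force: [-0.4, -0.5, -0.0]
grip_width: 0.0476
gripper_force: 0.0
```

```bash
python3 o.py .468 .1317 .0425
```

```text
9.35 [0.468  0.1317 0.0444] 
 [[-1.0e+00  1.0e-04  1.5e-03]
 [ 1.0e-04  1.0e+00  0.0e+00]
 [-1.5e-03  0.0e+00 -1.0e+00]] [  1.7  28.9  99.4  -0.   51.6 -88.3] 0.047592838731110476 [-0.4 -0.5 -0. ]
tool units [ 0.    -0.     0.039]
```

Request:
arm_command --turn '[[0,0,0],[0,0,0],[0,0,0],[0,0,0],[0,0,0],[0,0,0],[0,0,0],[0,0,0],[0,0,0],[0,0,0],[0,0,0],[0,0,0]]' --xyz '[[0,0,0.03],[0,0,0],[0,0,0],[0,0,0],[0,0,0],[0,0,-0.2],[0,0,-0.4],[0,0,-0.5],[0,0,-0.5],[0,0,-0.3],[0,0,-0.1],[0,0,0]]' --claw '[48,15,15,15,15,15,15,15,15,15,15,15]'

```text
time_s: 10.55
position: [0.4675, 0.1318, 0.1428]
tool_rot: [[-1.0, 0.0, 0.001], [0.0, 1.0, 0.0], [-0.001, 0.0, -1.0]]
ft_force: [-0.5, -0.2, -1.1]
grip_width: 0.0249
gripper_force: 39.4
```

Request:
arm_command --turn '[[0,0,0],[0,0,0],[0,0,0],[0,0,0],[0,0,0],[0,0,0],[0,0,0],[0,0,0],[0,0,0],[0,0,0],[0,0,0]]' --xyz '[[-0.2,0,0],[-0.4,0.1,0],[-0.5,0.1,0],[-0.5,0.1,0],[-0.5,0.1,0],[-0.5,0.1,0],[-0.4,0.1,0],[-0.3,0.02,0],[-0.2,0,0],[-0.1,0,0],[0,0,0]]' --claw '[15,15,15,15,15,15,15,15,15,15,15]'

```text
time_s: 11.65
position: [0.6478, 0.1626, 0.141]
tool_rot: [[-1.0, 0.0, -0.002], [0.0, 1.0, -0.0], [0.002, -0.0, -1.0]]
ft_force: [-0.3, -0.2, -0.9]
grip_width: 0.0249
gripper_force: 39.4
```

```bash
python3 o.py .6478 .1626 .059
```

```text
11.65 [0.6478 0.1626 0.141 ] 
 [[-1.0e+00  3.0e-04 -1.6e-03]
 [ 3.0e-04  1.0e+00 -1.0e-04]
 [ 1.6e-03 -1.0e-04 -1.0e+00]] [  4.   37.6  61.5  -0.   81.  -86. ] 0.024887091383778023 [-0.3 -0.2 -0.9]
tool units [-0.003  0.     1.641]
```

Request:
arm_command --turn '[[0,0,0],[0,0,0],[0,0,0],[0,0,0],[0,0,0],[0,0,0],[0,0,0],[0,0,0],[0,0,0],[0,0,0]]' --xyz '[[0,0,0.2],[0,0,0.4],[0,0,0.4],[0,0,0.3],[0,0,0.15],[0,0,0.1],[0,0,0.06],[0,0,0.04],[0,0,0],[0,0,0]]' --claw '[15,15,15,15,15,15,15,15,15,15]'

```text
time_s: 12.65
position: [0.6477, 0.1628, 0.0603]
tool_rot: [[-1.0, 0.0, 0.001], [0.0, 1.0, 0.0], [-0.001, 0.0, -1.0]]
ft_force: [0.2, 0.2, -0.7]
grip_width: 0.025
gripper_force: 39.4
```

Request:
arm_command --turn '[[0,0,0],[0,0,0],[0,0,0],[0,0,0],[0,0,0],[0,0,0],[0,0,0],[0,0,0],[0,0,0],[0,0,0],[0,0,0],[0,0,0]]' --xyz '[[0,0,0.02],[0,0,0],[0,0,0],[0,0,0],[0,0,0],[0,0,0],[0,0,-0.2],[0,0,-0.4],[0,0,-0.5],[0,0,-0.4],[0,0,-0.2],[0,0,0]]' --claw '[15,15,40,48,48,48,48,48,48,48,48,48]'

```text
time_s: 13.85
position: [0.648, 0.1628, 0.1456]
tool_rot: [[-1.0, 0.0, 0.003], [0.0, 1.0, 0.0], [-0.003, 0.0, -1.0]]
ft_force: [0.2, -0.6, -0.6]
grip_width: 0.0482
gripper_force: 0.0
```

```bash
python3 o.py .4738 -.0063 .14
```

```text
13.85 [0.648  0.1628 0.1456] 
 [[-1.0e+00  1.0e-04  3.1e-03]
 [ 1.0e-04  1.0e+00  2.0e-04]
 [-3.1e-03  2.0e-04 -1.0e+00]] [  4.   37.3  61.3  -0.   81.2 -86. ] 0.048211386172117184 [ 0.2 -0.6 -0.6]
tool units [ 3.484 -3.382  0.1  ]
```

Request:
arm_command --turn '[[0,0,0],[0,0,0],[0,0,0],[0,0,0],[0,0,0],[0,0,0],[0,0,0],[0,0,0],[0,0,0],[0,0,0],[0,0,0],[0,0,0]]' --xyz '[[0.2,-0.2,0],[0.4,-0.3,0],[0.4,-0.4,0],[0.5,-0.5,0.04],[0.5,-0.5,0.04],[0.5,-0.5,0],[0.4,-0.4,0],[0.3,-0.3,0],[0.2,-0.2,0],[0.08,-0.08,0],[0,0,0],[0,0,0]]' --claw '[48,48,48,48,48,48,48,48,48,48,48,48]'

```text
time_s: 15.05
position: [0.474, -0.0059, 0.1397]
tool_rot: [[-1.0, -0.0, 0.0], [-0.0, 1.0, 0.0], [-0.0, 0.0, -1.0]]
ft_force: [0.8, -0.3, 0.4]
grip_width: 0.0482
gripper_force: 0.0
```

Request:
arm_command --turn '[[0,0,0],[0,0,0],[0,0,0],[0,0,0],[0,0,0],[0,0,0],[0,0,0],[0,0,0],[0,0,0]]' --xyz '[[0,0,0.2],[0,0,0.4],[0,0,0.5],[0,0,0.4],[0,0,0.3],[0,0,0.13],[0,0,0],[0,0,0],[0,0,0]]' --claw '[48,48,48,48,48,48,48,48,48]'

```text
time_s: 15.95
position: [0.4739, -0.0062, 0.0439]
tool_rot: [[-1.0, -0.0, 0.001], [-0.0, 1.0, -0.0], [-0.001, -0.0, -1.0]]
ft_force: [-0.2, -0.5, 0.5]
grip_width: 0.0481
gripper_force: 0.0
```

```bash
python3 o.py .4738 -.0063 .0425
```

```text
15.95 [ 0.4739 -0.0062  0.0439] 
 [[-1.0e+00 -1.0e-04  1.3e-03]
 [-1.0e-04  1.0e+00 -4.0e-04]
 [-1.3e-03 -4.0e-04 -1.0e+00]] [ -15.1   28.1  101.3   -0.    50.5 -105.1] 0.04811388428813993 [-0.2 -0.5  0.5]
tool units [ 0.002 -0.001  0.028]
```

Request:
arm_command --turn '[[0,0,0],[0,0,0],[0,0,0],[0,0,0],[0,0,0],[0,0,0],[0,0,0],[0,0,0],[0,0,0],[0,0,0],[0,0,0],[0,0,0]]' --xyz '[[0,0,0.02],[0,0,0],[0,0,0],[0,0,0],[0,0,0],[0,0,-0.2],[0,0,-0.4],[0,0,-0.5],[0,0,-0.5],[0,0,-0.3],[0,0,-0.1],[0,0,0]]' --claw '[48,15,15,15,15,15,15,15,15,15,15,15]' --squeeze 50

```text
time_s: 17.15
position: [0.4735, -0.0063, 0.1427]
tool_rot: [[-1.0, 0.0, 0.001], [0.0, 1.0, -0.0], [-0.001, -0.0, -1.0]]
ft_force: [0.2, -0.9, -1.1]
grip_width: 0.0246
gripper_force: 49.1
```

Request:
arm_command --turn '[[0,0,0],[0,0,0],[0,0,0],[0,0,0],[0,0,0],[0,0,0],[0,0,0],[0,0,0],[0,0,0],[0,0,0],[0,0,0],[0,0,0]]' --xyz '[[-0.3,0,0],[-0.5,0,0],[-0.5,-0.2,0],[-0.5,-0.3,0],[-0.4,-0.4,0],[-0.4,-0.5,0],[-0.3,-0.5,0],[-0.13,-0.5,0],[0,-0.4,0],[0,-0.2,0],[0,-0.08,0],[0,0,0]]' --claw '[15,15,15,15,15,15,15,15,15,15,15,15]'

```text
time_s: 18.35
position: [0.6246, -0.16, 0.1422]
tool_rot: [[-1.0, 0.0, -0.0], [0.0, 1.0, 0.0], [0.0, 0.0, -1.0]]
ft_force: [0.4, 0.7, -2.0]
grip_width: 0.0251
gripper_force: 49.2
```

```bash
python3 o.py .6253 -.1603 .0585
```

```text
18.35 [ 0.6246 -0.16    0.1422] 
 [[-1.e+00  3.e-04 -4.e-04]
 [ 3.e-04  1.e+00  4.e-04]
 [ 4.e-04  4.e-04 -1.e+00]] [ -24.9   35.2   65.9    0.    78.9 -114.9] 0.025083116121087237 [ 0.4  0.7 -2. ]
tool units [-0.015 -0.006  1.675]
```

Request:
arm_command --turn '[[0,0,0],[0,0,0],[0,0,0],[0,0,0],[0,0,0],[0,0,0],[0,0,0],[0,0,0],[0,0,0],[0,0,0]]' --xyz '[[-0.01,0,0.2],[0,0,0.4],[0,0,0.4],[0,0,0.3],[0,0,0.15],[0,0,0.1],[0,0,0.06],[0,0,0.04],[0,0,0],[0,0,0]]' --claw '[15,15,15,15,15,15,15,15,15,15]'

```text
time_s: 19.35
position: [0.6256, -0.1603, 0.0603]
tool_rot: [[-1.0, 0.0, 0.001], [0.0, 1.0, -0.0], [-0.001, -0.0, -1.0]]
ft_force: [-0.8, -0.3, -1.6]
grip_width: 0.0249
gripper_force: 49.2
```

Request:
arm_command --turn '[[0,0,0],[0,0,0],[0,0,0],[0,0,0],[0,0,0],[0,0,0],[0,0,0],[0,0,0],[0,0,0],[0,0,0],[0,0,0],[0,0,0]]' --xyz '[[0,0,0.03],[0,0,0],[0,0,0],[0,0,0],[0,0,0],[0,0,0],[0,0,-0.2],[0,0,-0.4],[0,0,-0.5],[0,0,-0.4],[0,0,-0.2],[0,0,0]]' --claw '[15,15,40,48,48,48,48,48,48,48,48,48]'

```text
time_s: 20.55
position: [0.6259, -0.1604, 0.145]
tool_rot: [[-1.0, 0.0, 0.003], [0.0, 1.0, -0.001], [-0.003, -0.001, -1.0]]
ft_force: [0.3, -0.1, -0.8]
grip_width: 0.0479
gripper_force: 0.0
```

```bash
python3 o.py .4648 -.2973 .14
```

```text
20.55 [ 0.6259 -0.1604  0.145 ] 
 [[-1.0e+00  1.0e-04  2.7e-03]
 [ 1.0e-04  1.0e+00 -1.3e-03]
 [-2.7e-03 -1.3e-03 -1.0e+00]] [ -24.9   35.2   65.6   -0.    79.1 -114.9] 0.04793801877456554 [ 0.3 -0.1 -0.8]
tool units [ 3.222 -2.737  0.094]
```

Request:
arm_command --turn '[[0,0,0],[0,0,0],[0,0,0],[0,0,0],[0,0,0],[0,0,0],[0,0,0],[0,0,0],[0,0,0],[0,0,0],[0,0,0],[0,0,0]]' --xyz '[[0.1,-0.2,0],[0.3,-0.3,0],[0.4,-0.4,0],[0.5,-0.4,0.04],[0.5,-0.4,0.04],[0.5,-0.4,0],[0.4,-0.3,0],[0.3,-0.2,0],[0.2,-0.1,0],[0.02,-0.04,0],[0,0,0],[0,0,0]]' --claw '[48,48,48,48,48,48,48,48,48,48,48,48]'

```text
time_s: 21.75
position: [0.4649, -0.2969, 0.1391]
tool_rot: [[-1.0, -0.001, -0.0], [-0.001, 1.0, 0.0], [0.0, 0.0, -1.0]]
ft_force: [-0.1, -0.3, 0.2]
grip_width: 0.048
gripper_force: 0.0
```

Request:
arm_command --turn '[[0,0,0],[0,0,0],[0,0,0],[0,0,0],[0,0,0],[0,0,0],[0,0,0],[0,0,0],[0,0,0]]' --xyz '[[0,0,0.2],[0,0,0.4],[0,0,0.5],[0,0,0.4],[0,0,0.3],[0,0,0.13],[0,0,0],[0,0,0],[0,0,0]]' --claw '[48,48,48,48,48,48,48,48,48]'

```text
time_s: 22.65
position: [0.4648, -0.2974, 0.0436]
tool_rot: [[-1.0, -0.0, 0.001], [-0.0, 1.0, -0.001], [-0.001, -0.001, -1.0]]
ft_force: [-0.2, 0.6, 0.1]
grip_width: 0.0478
gripper_force: 0.0
```

```bash
python3 o.py .4648 -.2973 .0425
```

```text
22.65 [ 0.4648 -0.2974  0.0436] 
 [[-1.     -0.      0.0011]
 [-0.      1.     -0.001 ]
 [-0.0011 -0.001  -1.    ]] [ -44.9   33.8   88.8    0.    57.4 -134.9] 0.04780397538938574 [-0.2  0.6  0.1]
tool units [0.    0.003 0.021]
```

Request:
arm_command --turn '[[0,0,0],[0,0,0],[0,0,0],[0,0,0],[0,0,0],[0,0,0],[0,0,0],[0,0,0],[0,0,0],[0,0,0],[0,0,0],[0,0,0]]' --xyz '[[0,0,0.02],[0,0,0],[0,0,0],[0,0,0],[0,0,0],[0,0,-0.2],[0,0,-0.4],[0,0,-0.5],[0,0,-0.6],[0,0,-0.5],[0,0,-0.2],[0,0,0]]' --claw '[48,15,15,15,15,15,15,15,15,15,15,15]'

```text
time_s: 23.85
position: [0.4647, -0.2974, 0.1629]
tool_rot: [[-1.0, 0.0, 0.002], [0.0, 1.0, -0.002], [-0.002, -0.002, -1.0]]
ft_force: [-0.3, -0.1, -1.6]
grip_width: 0.0246
gripper_force: 49.3
```

Request:
arm_command --turn '[[0,0,0],[0,0,0],[0,0,0],[0,0,0],[0,0,0],[0,0,0],[0,0,0],[0,0,0],[0,0,0],[0,0,0],[0,0,0],[0,0,0]]' --xyz '[[-0.2,0.2,0],[-0.3,0.4,0],[-0.4,0.5,0],[-0.4,0.6,0],[-0.4,0.6,0],[-0.4,0.6,0],[-0.4,0.6,0],[-0.4,0.6,0],[-0.3,0.4,0],[-0.16,0.29,0],[0,0.1,0],[0,0,0]]' --claw '[15,15,15,15,15,15,15,15,15,15,15,15]'

```text
time_s: 25.05
position: [0.6319, -0.0523, 0.1611]
tool_rot: [[-1.0, -0.001, -0.002], [-0.001, 1.0, 0.0], [0.002, 0.0, -1.0]]
ft_force: [-0.5, -0.8, -0.5]
grip_width: 0.0247
gripper_force: 49.3
```

```bash
python3 o.py .6329 -.0528 .0585
```

```text
25.05 [ 0.6319 -0.0523  0.1611] 
 [[-1.0e+00 -6.0e-04 -1.6e-03]
 [-6.0e-04  1.0e+00  2.0e-04]
 [ 1.6e-03  2.0e-04 -1.0e+00]] [ -15.4   33.3   66.3   -0.    80.4 -105.4] 0.02474332132595305 [-0.5 -0.8 -0.5]
tool units [-0.023 -0.011  2.051]
```

Request:
arm_command --turn '[[0,0,0],[0,0,0],[0,0,0],[0,0,0],[0,0,0],[0,0,0],[0,0,0],[0,0,0],[0,0,0],[0,0,0],[0,0,0]]' --xyz '[[0,0,0.2],[0,0,0.4],[0,0,0.5],[0,0,0.4],[0,0,0.25],[0,0,0.1],[0,0,0.1],[0,0,0.05],[0,0,0.03],[0,0,0],[0,0,0]]' --claw '[15,15,15,15,15,15,15,15,15,15,15]'

```text
time_s: 26.15
position: [0.6327, -0.0527, 0.0608]
tool_rot: [[-1.0, 0.0, 0.001], [0.0, 1.0, -0.0], [-0.001, -0.0, -1.0]]
ft_force: [0.3, -0.7, -1.3]
grip_width: 0.0249
gripper_force: 49.3
```

Request:
arm_command --turn '[[0,0,0],[0,0,0],[0,0,0],[0,0,0],[0,0,0],[0,0,0],[0,0,0],[0,0,0],[0,0,0],[0,0,0],[0,0,0],[0,0,0]]' --xyz '[[0,0,0.04],[0,0,0],[0,0,0],[0,0,0],[0,0,0],[0,0,0],[0,0,-0.2],[0,0,-0.4],[0,0,-0.6],[0,0,-0.6],[0,0,-0.6],[0,0,-0.3]]' --claw '[15,15,40,48,48,48,48,48,48,48,48,48]'

```text
time_s: 27.35
position: [0.6331, -0.0529, 0.1972]
tool_rot: [[-1.0, 0.0, 0.005], [0.0, 1.0, -0.001], [-0.005, -0.001, -1.0]]
ft_force: [-0.3, -0.7, 0.5]
grip_width: 0.0479
gripper_force: 0.0
```

Request:
arm_command --turn '[[0,0,0],[0,0,0],[0,0,0],[0,0,0],[0,0,0],[0,0,0],[0,0,0],[0,0,0],[0,0,0],[0,0,0],[0,0,0],[0,0,0]]' --xyz '[[0.3,0,0],[0.5,0,0],[0.5,0,0],[0.5,0,0],[0.5,0,0],[0.5,0,0],[0.5,0,0],[0.4,0,0],[0.3,0,0],[0.1,0,0],[0,0,0],[0,0,0]]' --claw '[48,48,48,48,48,48,48,48,48,48,48,48]'

```text
time_s: 28.55
position: [0.4282, -0.0529, 0.1937]
tool_rot: [[-1.0, 0.0, 0.001], [0.0, 1.0, -0.0], [-0.001, -0.0, -1.0]]
ft_force: [0.5, -0.2, -0.8]
grip_width: 0.0479
gripper_force: 0.0
```

```bash
python3 o.py
python3 - <<'E'
from h import *
p,d=imaging.get_image('top'); cv2.imwrite('pics/top2.png',p[100:300,180:500])
for o in cutters('top',p,d,.016,(.55,.75),(-.22,.22)): print(*o)
W=cloud('top',d); t=(W[...,2]>.085)&(W[...,2]<.105)&(abs(W[...,1]+.12)<.05)&(abs(W[...,0]-.46)<.05); print('shaker',W[t].mean(0),t.sum())
E
```

```text
28.55 [ 0.4282 -0.0529  0.1937] 
 [[-1.e+00  1.e-04  9.e-04]
 [ 1.e-04  1.e+00 -3.e-04]
 [-9.e-04 -3.e-04 -1.e+00]] [ -22.8   12.    95.6    0.    72.3 -112.8] 0.047870444456724046 [ 0.5 -0.2 -0.8]
knob 79 [277. 150.] [0.6465 0.1621] diam 0.029 z 0.0741
knob 76 [318. 151.] [0.6403 0.0547] diam 0.028 z 0.0753
knob 79 [360. 153.] [ 0.6323 -0.0525] diam 0.028 z 0.075
knob 77 [401. 155.] [ 0.6255 -0.16  ] diam 0.029 z 0.0748
disc 555 [358. 156.] [ 0.633  -0.0525] diam 0.08 z 0.0331
disc 814 [398. 157.] [ 0.6253 -0.16  ] diam 0.095 z 0.0332
disc 179 [279. 153.] [0.6471 0.162 ] diam 0.053 z 0.0331
disc 349 [318. 154.] [0.6404 0.0548] diam 0.066 z 0.0331
shaker [ 0.47704883 -0.12888957  0.09142572] 107
```

View pics/top2.png

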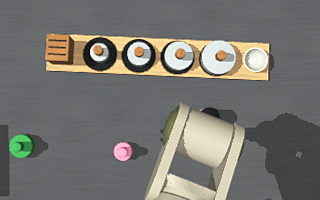

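The picture shows the four cutters on the mats in size order, at crop pixels (99,53), (138,54), (178,56) and (218,57), all within about 1 mm of the mat centres. The arm hides most of the shaker in this view, and nothing came near it. Handing in.

```bash
python3 -c "
from rig import env
print(env.close_job())"
```

```text
the job is handed in; nothing more can be done
None
```

The job is handed in at about 29 s: the last top view showed all four cutters upright, released and within about 1 mm of their mat centres, smallest by the block and largest by the salt dish; the arm hid most of the shaker in that view, so I couldn't confirm its position, but the arm was never near it.

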